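# Put the loaded filtration station on full vacuum

### The job

Start the filtration on the three-place vacuum unit. One of the two empty stations has been left open and leaks air: first push its valve lever back until it is fully shut, and then push the lever of the station that carries the funnel past its half-way click, right up to the far stop, so that it is fully open. Only push the levers gently with the fingers, without gripping anything; leave the third valve shut, do not bump the funnel, and leave the other things on the bench where they are.

Things in the scene. Friction and masses are not known exactly. Their poses are not given: they have to be found in the camera images.
- loaded: The station with a steel funnel clamped on it (58 mm across, top 162 mm above the deck). Origin on the deck (42 mm above the worktop) on the axis of the round support; x to the unit's back, y along the row (left seen from its front). Support 60 mm across, top 57 mm above the deck. Valve stem at x = -105 mm, y = 0; the lever sweeps the quarter x < -105, y > 0.
- leaking: The empty station (no funnel) whose valve was left open. Origin on the deck (42 mm above the worktop) on the axis of the round support; x to the unit's back, y along the row (left seen from its front). Support 60 mm across, top 57 mm above the deck. Valve stem at x = -105 mm, y = 0; the lever sweeps the quarter x < -105, y > 0.
- spare: The empty station (no funnel) whose valve is shut. Origin on the deck (42 mm above the worktop) on the axis of the round support; x to the unit's back, y along the row (left seen from its front). Support 60 mm across, top 57 mm above the deck. Valve stem at x = -105 mm, y = 0; the lever sweeps the quarter x < -105, y > 0.
- loaded_lever (a joint): Lever of the funnel station, rad: 0 shut stop, 0.785 first click, 1.571 far stop = fully open. Vertical hinge in the valve stem; points along the station's +y at 0, along its -x at 1.571 (counter-clockwise from above). Humps at 0.37 and 1.20: past a hump it runs on to the stop by itself, short of it it rolls back. Pushed 50 mm from the stem, a hump takes 5 to 6 N. Starts shut.
- leaking_lever (a joint): Lever of the leaking station, rad: 0 shut stop, 0.785 first click, 1.571 far stop = fully open. Vertical hinge in the valve stem; points along the station's +y at 0, along its -x at 1.571 (counter-clockwise from above). Humps at 0.37 and 1.20: past a hump it runs on to the stop by itself, short of it it rolls back. Pushed 50 mm from the stem, a hump takes 5 to 6 N. Starts at the click or far stop.
- spare_lever (a joint): Lever of the other empty station, rad: 0 shut stop, 0.785 first click, 1.571 far stop = fully open. Vertical hinge in the valve stem; points along the station's +y at 0, along its -x at 1.571 (counter-clockwise from above). Humps at 0.37 and 1.20: past a hump it runs on to the stop by itself, short of it it rolls back. Pushed 50 mm from the stem, a hump takes 5 to 6 N. Starts shut.
- loaded_lever_grip (a point): Centre of the black hand grip of the funnel station's lever: 14 mm wide, 46 mm long (27 to 73 mm from the stem), 17 mm high, its centre 44 mm above the deck, 36 mm of free air below it. The point's y points along the lever, away from the stem; x points across it, to the side that is behind it as it opens.
- leaking_lever_grip (a point): Centre of the black hand grip of the leaking station's lever: 14 mm wide, 46 mm long (27 to 73 mm from the stem), 17 mm high, its centre 44 mm above the deck, 36 mm of free air below it. The point's y points along the lever, away from the stem; x points across it, to the side that is behind it as it opens.
- spare_lever_grip (a point): Centre of the black hand grip of the other empty station's lever: 14 mm wide, 46 mm long (27 to 73 mm from the stem), 17 mm high, its centre 44 mm above the deck, 36 mm of free air below it. The point's y points along the lever, away from the stem; x points across it, to the side that is behind it as it opens.
- unit: Fixed grey filtration unit with built-in pump, housing 185 x 330 x 40 mm on a 2 mm mat; origin under its centre, x to its back, y along the row. The stations stand on its deck at x = +42 mm, y = -110, 0, +110 mm, in any order. A round gauge (42 mm across, top 60 mm above the deck) stands at x = 55, y = 55 mm.
- funnel: The steel funnel on the loaded station: same origin and axes as that station.
- forceps_a: Bystander: steel forceps, 14 x 128 x 9 mm; origin at the centre of its underside.
- filter_box: Bystander: flat white box, 71 x 59 x 22 mm; origin at the centre of its underside.
- timer_a: Bystander: small white bench timer on its back, 66 x 62 x 18 mm; origin at the centre of its underside.
- bottle_s: Bystander: small white bottle with a screw cap, 38 mm across, 78 mm high; origin at the centre of its underside.
- pen_b: Bystander: white pen, 11 x 145 x 9 mm; origin at the centre of its underside.
- tape_a: Bystander: roll of tape lying flat, 100 mm across, 25 mm high; origin at the centre of its underside.

How it is judged:
By the outcome, as a careful person would: the job done as asked, in the order asked, and still so for the second after the job is handed in, with the robot touching nothing.
It also fails if it takes over 58 s, if anything falls off the work surface, if the arm or the gripper's body presses on something with over 40 N, if the wrist force passes 120 N, or if a joint passes its speed limit or range.

### The arm

A 6-joint arm with a two-finger parallel gripper is mounted at the origin on a cart in front of the work surface, level with it; the furniture and walls round the work are solid. World frame = base frame: x ahead of the robot, y to its left, z up, the work surface at z = 0. Lengths are in m, angles in rad, forces in N, time in s.
With the tool pointing down it reaches from about 0.325 to 0.875 m from the base axis. Payload 4.4 kg.
Tool frame: the origin (TCP) lies on the centre line of the jaws, within the pads' length; the fingertips stand 22 mm ahead of it and the grasp point (between the pads) lies 3 mm ahead of it; z points along the fingers, y is the line along which they close (so a half turn about z gives the same grasp; the last joint's range is limited). The gripper opens to 85 mm and grips with 20 to 120 N. Pads are 22 mm wide; open, the fingers measure 114 mm over their backs; the gripper's body (76 mm by 85 mm) begins 54 mm behind the grasp point. The pads swing forward as they close: fully open they stand 13 mm farther back than shut.
Start: joints at [1.157, 0.207, 1.542, -0, 1.393, -0.15], TCP at [0.15, 0.555, 0.218] pointing down, gripper open.
Joint ranges: [-2.73, 2.73], [-0.86, 2.22], [0.23, 2.46], [-1.11, 4.25], [0.08, 2.63], [-2.82, 2.82]. Speed limits (rad/s): [2.79, 2.79, 3.14, 3.14, 3.14, 3.14].

### API

Orientations are given as a unit quaternion [x, y, z, w].
In Python, from cell import * gives the robot as it stands. The module is installed in compiled form; this text tells all that it offers.
- The arm moves only by the tool send_rows, never from a script. Its argument "series" is one flat list of numbers, 7 for each row, row after row: the shift along the tool's x, y, z in units of 0.15 m (1.0 is 0.15 m), then the turn, a rotation vector about the tool's x, y, z in units of 120 degrees (1.0 is 120 degrees), then the closure, from 0 (fully open) to 1 (shut). A call has 1 to 5 rows; each row shifts and turns the commanded pose from where the row before left it, along the tool's axes as they then stand; what a row does not reach is not made up. A row lasts 1/12 s, in which the tool goes at most 41.7 mm and 7.16 degrees, less where a joint would pass 70% of its speed; a pose out of reach is approached as far as the arm can. A call with a number of a shift or a turn outside -1 to 1 is refused whole. A call with a gripper value outside its range is refused whole. The fingers move at their own pace and stop on an object; the grip force is fixed at half the most. Time passes only in rows, so rows that do not move let the fingers close. It gives the time, the measured TCP pose, the force, the opening and the grip force at its end, in the units of the state.
- get_state(): the state, without advancing time (a new reading comes with each control period).
- grab_frame(name): name is "scene" or "top"; returns the picture (400x640x3 uint8, red, green, blue); there is no depth.
- camera_model(name): a dict with "camera_matrix" (3x3 intrinsics, pixels), "D" ([k1, k2, p1, p2, k3] as OpenCV has them; the pictures are not rectified), "T" (4x4, takes a point from camera to world coordinates). Camera axes: x right, y down, z forward; pixel columns grow to the right and rows downward; lengths in m; the calibration is good to about 2 mm. A picture is of the moment at which its call begins. camera_model takes no time and is no camera call.
- sign_off(): hands the job in; it is judged then, once.
The state is a dict: "t": time; "joint_positions": joint angles; "dq": joint speeds; "tau": joint torques, N m; "eef_pos": TCP position; "eef_rot": TCP orientation; "wrist_force": force on the tool from outside, world axes, zero at the start; "torque": the same for the moment, N m; "gripper_width": finger opening in m; "finger_force": force on a finger pad.
Only numpy, scipy, OpenCV 4.12 (cv2) and the standard library are available. Lean on these libraries where they do the work, as an engineer would, in place of code of your own. Each camera call takes 0.05 s, during which the arm holds its last target. There are 200 camera calls.

## Working session

There is one attempt and no reset: what is moved stays moved. The work goes in short steps, Python scripts to look and compute and a tool call to move; the robot and the scene stay as the last step left them, time stands still between calls to the robot, and variables do not carry over. Pictures are saved under pics/ and viewed, at most 10 in all, crops included, and the job is handed in when it is done.

Besides the shell and the picture viewer there is one more tool, called after "Request:" as name(argument=value, ...) on one line, values as JSON. send_rows: Moves the arm, as the interface text tells. Its arguments: {"type":"object","properties":{"series":{"type":"array"}},"required":["series"]}

```bash
mkdir -p pics; python3 - <<'E'
from cell import *
import cv2
for n in("top","scene"):
    im=grab_frame(n); cv2.imwrite(f"pics/{n}0.png",cv2.cvtColor(im,cv2.COLOR_RGB2BGR))
    c=camera_model(n); print(n,c["camera_matrix"],c["D"],c["T"])
s=get_state(); print(s["t"],s["eef_pos"],s["eef_rot"],s["wrist_force"],s["gripper_width"])
E
```

```text
top [[493.86185985   0.         314.41236654]
 [  0.         493.86185985 194.95844215]
 [  0.           0.           1.        ]] [-0.13497825  0.          0.          0.          0.        ] [[ 2.73865817e-02 -9.77866865e-01  2.07427987e-01  2.09860574e-01]
 [-9.99624780e-01 -2.66816825e-02  6.19575232e-03 -1.83193838e-01]
 [-5.24093187e-04 -2.07519837e-01 -9.78230669e-01  1.38069925e+00]
 [ 0.00000000e+00  0.00000000e+00  0.00000000e+00  1.00000000e+00]]
scene [[386.66310977   0.         323.71083453]
 [  0.         386.66310977 194.49461712]
 [  0.           0.           1.        ]] [0.03299098 0.         0.         0.         0.        ] [[-0.3404103  -0.57094622  0.74708851 -0.15990809]
 [-0.9401027   0.22196016 -0.25872882  0.01736256]
 [-0.01810364 -0.79041388 -0.6123056   0.58749484]
 [ 0.          0.          0.          1.        ]]
0.1 [0.14965883 0.55444106 0.21652575] [ 1.31497178e-01  9.91315996e-01 -1.00630896e-03 -2.74347297e-04] [ 2.02847194 -0.37659762 -0.67582125] 0.08529534595602183
```

View pics/top0.png

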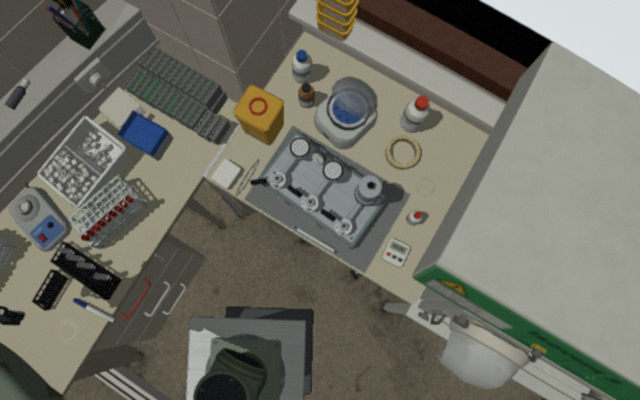

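View pics/scene0.png

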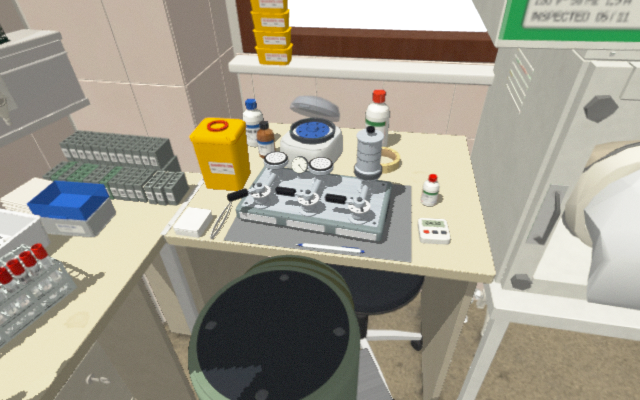

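The top view shows the grey unit around (330,185) px, with the funnel at about (370,188) and the levers near (275,180), (305,198) and (340,222). I'll zoom in on both views to read the levers.

```bash
python3 - <<'E'
import cv2
a=cv2.imread("pics/top0.png")[120:260,230:410]; b=cv2.imread("pics/scene0.png")[140:260,220:400]
cv2.imwrite("pics/top0c.png",cv2.resize(a,None,fx=4.2,fy=4.2,interpolation=cv2.INTER_CUBIC))
cv2.imwrite("pics/scene0c.png",cv2.resize(b,None,fx=4.2,fy=4.2,interpolation=cv2.INTER_CUBIC))
E
```

```text
(no output)
```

View pics/top0c.png

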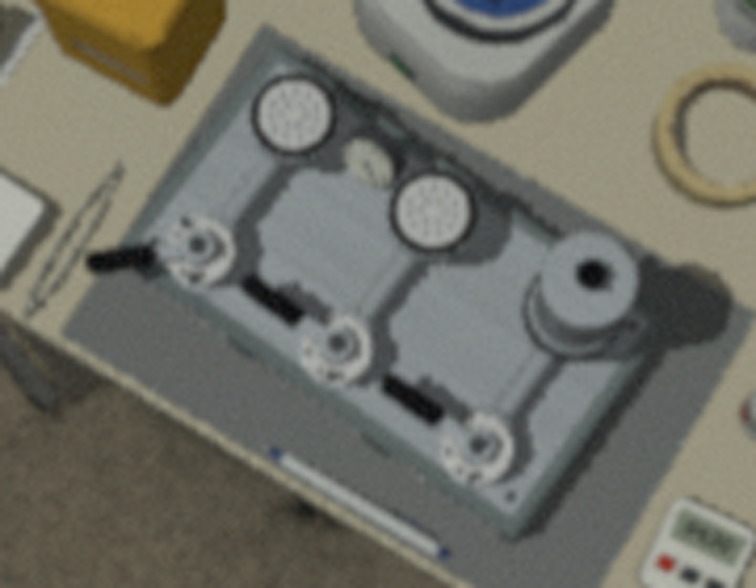

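View pics/scene0c.png

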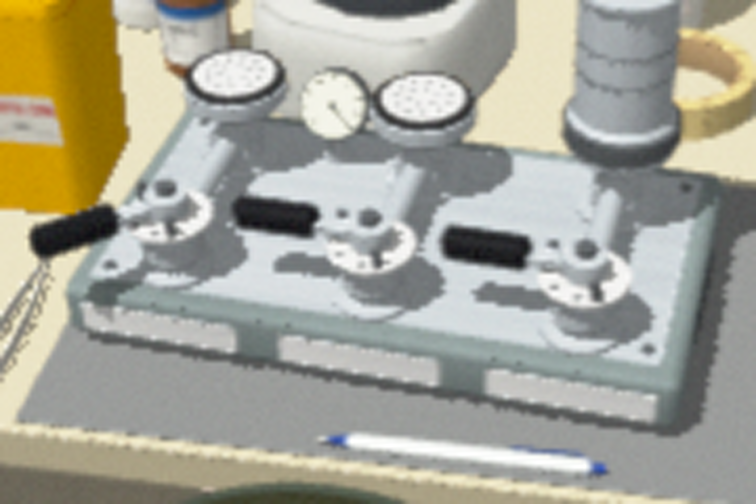

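The crops show the left station as the leaking one, with its grip at crop (121,259) sitting at the 45° click. The middle (spare) lever at (275,300) and the right (funnel) lever at (412,400) are both shut. Next I'll measure them.

```bash
cat > h.py <<'E'
from cell import *
import cv2, numpy as np
def ray(n,px,z):
    c=camera_model(n); T=np.array(c["T"])
    p=cv2.undistortPoints(np.array([[px]],float),np.array(c["camera_matrix"]),np.array(c["D"]))[0,0]
    d=T[:3,:3]@[p[0],p[1],1]; o=T[:3,3]
    return (o+d*(z-o[2])/d[2])[:2]
def blobs(n,im,box,thr=45,amin=15):
    x0,y0,x1,y1=box; m=(im[y0:y1,x0:x1].max(2)<thr).astype(np.uint8)
    k,l,s,c=cv2.connectedComponentsWithStats(m)
    out=[]
    for i in range(1,k):
        if s[i,4]>=amin:
            pts=np.argwhere(l==i)[:,::-1]+[x0,y0]
            P=np.array([ray(n,p,.086) for p in pts.astype(float)])
            C=P.mean(0); w,v=np.linalg.eigh(np.cov((P-C).T)); 
            out.append((pts.mean(0),s[i,4],C,np.degrees(np.arctan2(*v[::-1,1])),np.sqrt(12*w)))
    return out
E
python3 - <<'E'
from h import *
np.set_printoptions(precision=4,suppress=True)
for n,b in(("top",(245,165,345,235)),("scene",(222,180,380,215))):
    im=cv2.cvtColor(cv2.imread(f"pics/{n}0.png"),cv2.COLOR_BGR2RGB)
    for o in blobs(n,im,b): print(n,*o)
A=ray("top",(300,147.1),.099);B=ray("top",(332.9,170.2),.099);F=ray("top",(370.5,186.2),.204)
print(A,B,F)
u=A-B; u2=A-F; 
for n,v in(("AB",u),("AF",u2)): print(n,np.linalg.norm(v),np.degrees(np.arctan2(v[1],v[0])))
yv=u2/np.linalg.norm(u2); xv=np.array([yv[1],-yv[0]])
print("x",xv,"y",yv)
M=(A+F+B)/3
for k,nm in((1,"leak"),(0,"spare"),(-1,"load")):
    st=M+.11*k*yv-.105*xv; print(nm,"stem",st,"shut grip",st+.05*yv,"open",st-.05*xv,"45",st+.05*(yv-xv)/2**.5)
E
```

```text
top [259.1231 181.3538] 65 [ 0.5179 -0.0247] 95.76815696872612 [0.0127 0.0401]
top [294.3818 190.8   ] 55 [ 0.4943 -0.1209] 57.16680993599697 [0.0099 0.0417]
top [328.069  214.7931] 58 [ 0.4315 -0.2127] 57.60586944513351 [0.0106 0.0388]
scene [285.2667 191.4   ] 90 [ 0.4921 -0.1213] 51.396345466179135 [0.0202 0.0397]
scene [237.1368 194.7607] 117 [ 0.5179 -0.0226] 102.46919935147935 [0.0213 0.0408]
scene [335.0957 198.7447] 94 [ 0.4298 -0.2118] 54.062884686349726 [0.0209 0.0406]
[ 0.6132 -0.1324] [ 0.5509 -0.2228] [ 0.485  -0.3125]
AB 0.10985425583865092 55.41117424471442
AF 0.2210578174744459 54.55661599658728
x [ 0.8147 -0.5799] y [0.5799 0.8147]
leak stem [ 0.528 -0.072] shut grip [ 0.557  -0.0313] open [ 0.4872 -0.043 ] 45 [ 0.5197 -0.0227]
spare stem [ 0.4642 -0.1616] shut grip [ 0.4932 -0.1209] open [ 0.4234 -0.1327] 45 [ 0.4559 -0.1123]
load stem [ 0.4004 -0.2513] shut grip [ 0.4294 -0.2105] open [ 0.3596 -0.2223] 45 [ 0.3921 -0.202 ]
```

Request:
send_rows(series=[0,0,-0.2,0,0,0,1,0,0,-0.2,0,0,0,1,-0.1,-0.1,0,0,0,0,1,-0.175,-0.175,0,0,0,0,1,-0.175,-0.175,0,0,0,0,1])

```text
t: 0.52
eef_pos: [0.1975, 0.4719, 0.2777]
eef_rot: [0.13, 0.991, 0.0, 0.0]
wrist_force: [0.8, -0.3, -0.4]
gripper_width: 0.0258
finger_force: 0.0
```

Request:
send_rows(series=[-0.175,-0.175,0,0,0,0,1,-0.175,-0.175,0,0,0,0,1,-0.175,-0.175,0,0,0,0,1,-0.175,-0.175,0,0,0,0,1,-0.175,-0.175,0,0,0,0,1])

```text
t: 0.93
eef_pos: [0.2901, 0.3096, 0.2771]
eef_rot: [0.131, 0.991, -0.0, -0.0]
wrist_force: [1.1, 0.9, -0.2]
gripper_width: -0.0001
finger_force: 0.0
```

Request:
send_rows(series=[-0.175,-0.175,0,0,0,0,1,-0.175,-0.175,0,0,0,0,1,-0.175,-0.175,0,0,0,0,1,-0.175,-0.175,0,0,0,0,1,-0.175,-0.175,0,0,0,0,1])

```text
t: 1.35
eef_pos: [0.3826, 0.1487, 0.2773]
eef_rot: [0.132, 0.991, 0.0, -0.0]
wrist_force: [0.8, 0.5, 0.5]
gripper_width: 0.0001
finger_force: 0.0
```

Request:
send_rows(series=[-0.175,-0.175,0,0,0,0,1,-0.175,-0.175,0,0,0,0,1,-0.175,-0.175,0,0,0,0,1,-0.175,-0.175,0,0,0,0,1,0,0,0,0,0,0,1])

```text
t: 1.77
eef_pos: [0.4587, 0.0164, 0.2771]
eef_rot: [0.135, 0.991, -0.001, 0.0]
wrist_force: [0.7, 0.3, -0.1]
gripper_width: 0.0002
finger_force: 0.0
```

Request:
send_rows(series=[0,0,0,0,0,0.059,1,0,0,0,0,0,0.059,1,0,0,0,0,0,0.059,1,0,0,0,0,0,0.059,1,0,0,0,0,0,0.059,1])

```text
t: 2.18
eef_pos: [0.4559, 0.0221, 0.277]
eef_rot: [0.429, 0.903, -0.0, -0.001]
wrist_force: [-0.6, 0.5, -0.0]
gripper_width: -0.0
finger_force: 0.0
```

Request:
send_rows(series=[0,0,0,0,0,0.059,1,0,0,0,0,0,0.059,1,0,0,0,0,0,0.059,1,0,0,0,0,0,0.059,1,0,0,0,0,0,0.059,1])

```text
t: 2.6
eef_pos: [0.4559, 0.0222, 0.2771]
eef_rot: [0.684, 0.73, -0.0, -0.001]
wrist_force: [0.7, -0.3, 0.0]
gripper_width: -0.0001
finger_force: 0.0
```

Request:
send_rows(series=[0,0,0,0,0,0.059,1,0,0,0,0,0,0.059,1,0,0,0,0,0,0.059,1,0,0,0,0,0,0.059,1,0,0,0,0,0,0.059,1])

```text
t: 3.02
eef_pos: [0.4559, 0.0222, 0.277]
eef_rot: [0.873, 0.488, -0.0, -0.0]
wrist_force: [-0.7, -0.9, 0.4]
gripper_width: 0.0001
finger_force: 0.0
```

Request:
send_rows(series=[0,0,0,0,0,0.059,1,0,0,0,0,0,0.059,1,0,0,0,0,0,0.059,1,0,0,0,0,0,0.059,1,0,0,0,0,0,0.059,1])

```text
t: 3.43
eef_pos: [0.4559, 0.0222, 0.2771]
eef_rot: [0.98, 0.199, -0.001, -0.0]
wrist_force: [0.4, 0.1, -0.3]
gripper_width: 0.0002
finger_force: 0.0
```

Request:
send_rows(series=[0,0,0,0,0,0.059,1,0,0,0,0,0,0.059,1,0,0,0,0,0,0,1])

```text
t: 3.68
eef_pos: [0.4559, 0.0222, 0.2771]
eef_rot: [0.997, 0.079, -0.001, -0.0]
wrist_force: [0.0, -0.1, 0.2]
gripper_width: 0.0
finger_force: 0.0
```

Request:
send_rows(series=[0.068,0.166,0,0,0,0,1,0.068,0.166,0,0,0,0,1,0,0,0.15,0,0,0,1,0,0,0.25,0,0,0,1,0,0,0.25,0,0,0,1])

```text
t: 4.1
eef_pos: [0.4859, -0.0247, 0.1803]
eef_rot: [0.997, 0.081, 0.002, 0.001]
wrist_force: [-0.1, 0.4, -1.1]
gripper_width: -0.0002
finger_force: 0.0
```

Request:
send_rows(series=[0,0,0.25,0,0,0,1,0,0,0.2,0,0,0,1,0,0,0.1,0,0,0,1,0,0,0.06,0,0,0,1,0,0,0,0,0,0,1])

```text
t: 4.52
eef_pos: [0.4824, -0.0235, 0.0863]
eef_rot: [0.997, 0.081, -0.002, -0.001]
wrist_force: [0.4, 0.1, -0.3]
gripper_width: -0.0001
finger_force: 0.0
```

```bash
python3 - <<'E'
from h import *
for n in("top","scene"):
    im=grab_frame(n); cv2.imwrite(f"pics/{n}1.png",cv2.cvtColor(im,cv2.COLOR_RGB2BGR))
a=cv2.imread("pics/top1.png")[120:260,215:395]; b=cv2.imread("pics/scene1.png")[120:260,200:380]
cv2.imwrite("pics/c1.png",np.hstack([cv2.resize(x,(400,311),interpolation=cv2.INTER_CUBIC) for x in(a,b)]))
s=get_state(); print(s["eef_pos"],s["joint_positions"])
E
```

```text
[ 0.48521245 -0.02424458  0.0893086 ] [-2.28309502e-01  1.68953862e-01  1.87695271e+00  1.11884494e-05
  1.09453591e+00  1.18186647e+00]
```

View pics/c1.png

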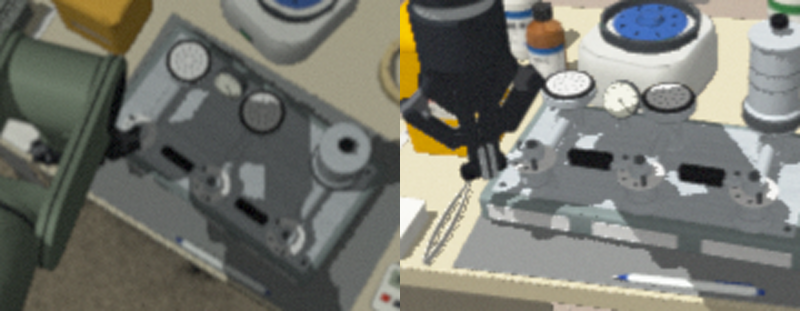

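The view shows the closed fingers just to the open side of the leaking grip, level with it, so I'll push along the arc.

Request:
send_rows(series=[0.05,0,0,0,0,0,1,0.05,0,0,0,0,0,1,0.0,0,0,0,0,0,1])

```text
t: 4.87
eef_pos: [0.5027, -0.0221, 0.0906]
eef_rot: [0.997, 0.08, 0.003, 0.001]
wrist_force: [0.3, -0.8, 0.7]
gripper_width: 0.0004
finger_force: 0.0
```

Request:
send_rows(series=[0.0195,-0.005,0,0,0,0.025,1,0.0195,-0.005,0,0,0,0.025,1,0.0195,-0.005,0,0,0,0.025,1,0.0195,-0.005,0,0,0,0.025,1])

```text
t: 5.2
eef_pos: [0.5118, -0.0179, 0.0895]
eef_rot: [1.0, -0.026, 0.001, 0.0]
wrist_force: [0.2, 0.1, 0.4]
gripper_width: -0.0001
finger_force: 0.0
```

Request:
send_rows(series=[0.0195,-0.005,0,0,0,0.025,1,0.0195,-0.005,0,0,0,0.025,1,0.0195,-0.005,0,0,0,0.025,1,0.0195,-0.005,0,0,0,0.025,1])

```text
t: 5.53
eef_pos: [0.5238, -0.0165, 0.0895]
eef_rot: [0.991, -0.13, 0.001, 0.0]
wrist_force: [-0.7, -0.0, -0.6]
gripper_width: -0.0
finger_force: 0.0
```

Request:
send_rows(series=[0.0195,-0.005,0,0,0,0.025,1,0.0195,-0.005,0,0,0,0.025,1,0.0195,-0.005,0,0,0,0.025,1,0.0195,-0.005,0,0,0,0.025,1])

```text
t: 5.87
eef_pos: [0.5358, -0.0175, 0.0895]
eef_rot: [0.972, -0.233, 0.001, -0.0]
wrist_force: [-0.5, 0.1, -0.8]
gripper_width: -0.0003
finger_force: 0.0
```

```bash
python3 - <<'E'
from h import *
for n in("top","scene"):
    im=grab_frame(n); cv2.imwrite(f"pics/{n}2.png",cv2.cvtColor(im,cv2.COLOR_RGB2BGR))
a=cv2.imread("pics/top2.png")[130:220,225:345]; b=cv2.imread("pics/scene2.png")[150:240,210:330]
cv2.imwrite("pics/c2.png",np.hstack([cv2.resize(x,(400,300),interpolation=cv2.INTER_CUBIC) for x in(a,b)]))
s=get_state(); print(s["eef_pos"],s["wrist_force"],s["torque"])
E
```

```text
[ 0.53601177 -0.01763888  0.08947602] [-0.12417573 -0.44636393  0.14957032] [-0.02010207  0.02187453  0.00871587]
```

View pics/c2.png

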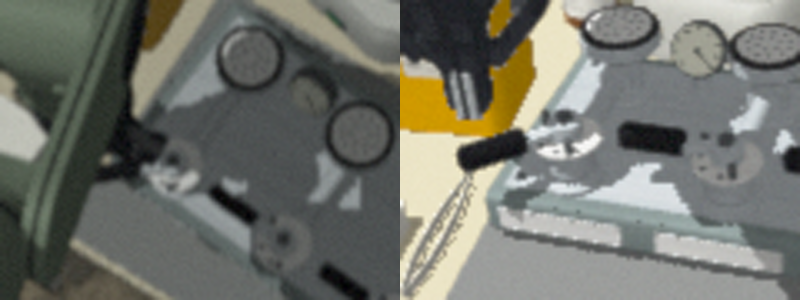

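```bash
python3 - <<'E'
from h import *
def proj(n,P):
    c=camera_model(n);T=np.linalg.inv(np.array(c["T"]))
    return cv2.projectPoints(np.array([P],float),cv2.Rodrigues(T[:3,:3])[0],T[:3,3],np.array(c["camera_matrix"]),np.array(c["D"]))[0].ravel()
for z in(.06,.07,.08,.09,.1,.11): print(z,proj("scene",[.536,-.0176,z]),proj("scene",[.485,-.0242,z]))
print("stem",[(z,proj("scene",[.528,-.072,z])) for z in(.042,.086)])
a=cv2.imread("pics/scene2.png")[155:210,215:285]; b=cv2.imread("pics/scene1.png")[155:210,215:285]
cv2.imwrite("pics/c3.png",np.hstack([cv2.resize(x,(400,314),interpolation=cv2.INTER_NEAREST) for x in(b,a)]))
E
```

```text
0.06 [235.29301743 199.8834682 ] [242.55560688 213.25372785]
0.07 [234.56802935 196.30292264] [241.85523992 209.61401255]
0.08 [233.83189664 192.66998249] [241.14368912 205.91889603]
0.09 [233.08434746 188.98342207] [240.42067142 202.16703312]
0.1 [232.32510073 185.24197526] [239.68589379 198.35703263]
0.11 [231.55386574 181.44433379] [238.93905274 194.48745531]
stem [(0.042, array([261.38380273, 202.74646521])), (0.086, array([259.02525833, 187.06470765]))]
```

View pics/c3.png

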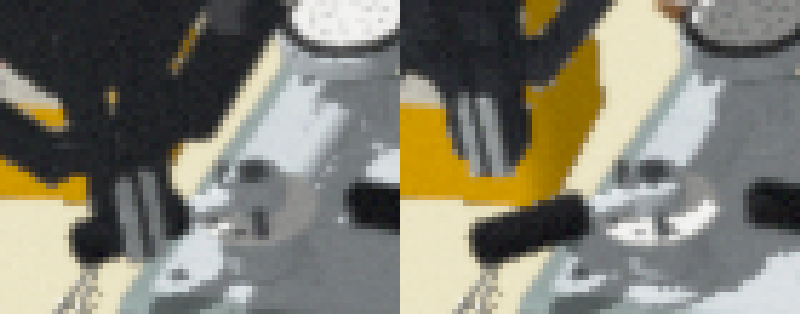

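The picture shows the fingertips at about z 0.095 and the grip unmoved, still at 45°. The fingers passed over the top of it. I'll lift slightly, go back along the arc and come down 18 mm lower.

Request:
send_rows(series=[0,0,-0.08,0,0,0,1,-0.0385,0.012,0,0,0,-0.05,1,-0.0385,0.012,0,0,0,-0.05,1,-0.0385,0.012,0,0,0,-0.05,1,-0.0385,0.012,0,0,0,-0.05,1])

```text
t: 6.38
eef_pos: [0.5109, -0.0172, 0.1019]
eef_rot: [1.0, -0.022, 0.001, 0.0]
wrist_force: [0.3, 0.2, -0.1]
gripper_width: 0.0001
finger_force: 0.0
```

Request:
send_rows(series=[-0.0385,0.012,0,0,0,-0.05,1,-0.0385,0.012,0,0,0,-0.05,1,-0.06,0,0,0,0,0,1,-0.06,0,0,0,0,0,1,0,0,0,0,0,0,1])

```text
t: 6.8
eef_pos: [0.4795, -0.0237, 0.1007]
eef_rot: [0.997, 0.079, -0.001, -0.0]
wrist_force: [-0.5, 1.0, -0.3]
gripper_width: 0.0005
finger_force: 0.0
```

Request:
send_rows(series=[0,0,0.06,0,0,0,1,0,0,0.06,0,0,0,1,0,0,0.05,0,0,0,1,0,0,0.03,0,0,0,1,0,0,0,0,0,0,1])

```text
t: 7.22
eef_pos: [0.48, -0.0233, 0.0686]
eef_rot: [0.997, 0.079, -0.002, -0.001]
wrist_force: [0.6, 0.1, -0.5]
gripper_width: -0.0
finger_force: 0.0
```

Request:
send_rows(series=[0.05,0,0,0,0,0,1,0.04,0,0,0,0,0,1,0,0,0,0,0,0,1])

```text
t: 7.47
eef_pos: [0.4971, -0.0217, 0.0713]
eef_rot: [0.997, 0.08, 0.001, 0.0]
wrist_force: [0.5, -0.4, -0.5]
gripper_width: -0.0004
finger_force: 0.0
```

Request:
send_rows(series=[0.02,0,0,0,0,0,1,0.02,0,0,0,0,0,1])

```text
t: 7.63
eef_pos: [0.5006, -0.0205, 0.0708]
eef_rot: [0.997, 0.08, -0.001, -0.0]
wrist_force: [-2.5, -0.0, 0.9]
gripper_width: -0.0001
finger_force: 1.3
```

Request:
send_rows(series=[0.0195,-0.005,0,0,0,0.025,1,0.0195,-0.005,0,0,0,0.025,1])

```text
t: 7.8
eef_pos: [0.5051, -0.0183, 0.0705]
eef_rot: [1.0, 0.026, -0.002, 0.0]
wrist_force: [-4.6, -0.4, 4.5]
gripper_width: 0.0002
finger_force: 2.3
```

Request:
send_rows(series=[0.0195,-0.005,0,0,0,0.025,1,0.0195,-0.005,0,0,0,0.025,1])

```text
t: 7.97
eef_pos: [0.5103, -0.0165, 0.0704]
eef_rot: [1.0, -0.026, -0.002, -0.0]
wrist_force: [-4.4, -0.3, 3.4]
gripper_width: 0.0
finger_force: 2.6
```

Contact is made, but the upward force suggests I'm touching the rounded top of the grip. I'll back off a little and go lower.

Request:
send_rows(series=[-0.07,0,0,0,0,0,1,0,0,0.02,0,0,0,1,0,0,0.02,0,0,0,1,0,0,0,0,0,0,1])

```text
t: 8.3
eef_pos: [0.5008, -0.016, 0.0639]
eef_rot: [1.0, -0.025, -0.001, -0.0]
wrist_force: [-2.4, 0.8, -0.1]
gripper_width: 0.0006
finger_force: 1.3
```

Request:
send_rows(series=[0,0,0.02,0,0,0,1,0,0,0,0,0,0,1])

```text
t: 8.47
eef_pos: [0.5014, -0.0162, 0.061]
eef_rot: [1.0, -0.025, -0.0, -0.0]
wrist_force: [-2.5, 0.1, 0.2]
gripper_width: -0.0001
finger_force: 1.1
```

```bash
python3 - <<'E'
from h import *
im=grab_frame("scene"); cv2.imwrite("pics/scene4.png",cv2.cvtColor(im,cv2.COLOR_RGB2BGR))
a=cv2.imread("pics/scene4.png")[155:210,215:285]
cv2.imwrite("pics/c4.png",cv2.resize(a,(600,471),interpolation=cv2.INTER_NEAREST))
s=get_state(); print(s["eef_pos"],s["wrist_force"],s["torque"])
E
```

```text
[ 0.50132555 -0.01614215  0.06111367] [-2.79464619 -0.07769931 -0.30145479] [-0.01548022  0.36328892  0.00423964]
```

View pics/c4.png

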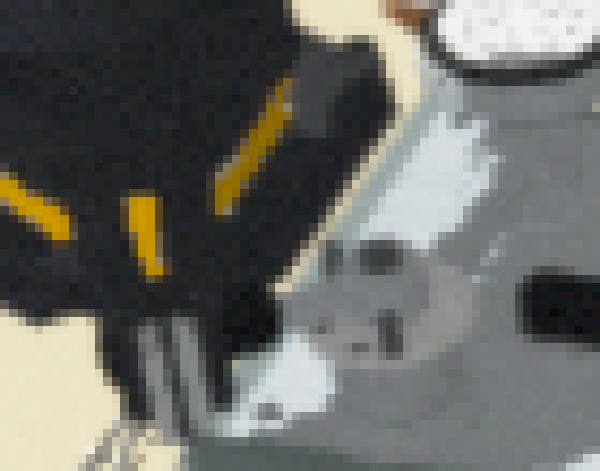

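Request:
send_rows(series=[0.02,0,0,0,0,0,1,0.02,0,0,0,0,0,1,0.02,0,0,0,0,0,1])

```text
t: 8.77
eef_pos: [0.5093, -0.0155, 0.061]
eef_rot: [1.0, -0.025, -0.002, -0.001]
wrist_force: [-4.5, 4.0, 2.0]
gripper_width: 0.0
finger_force: 2.6
```

Request:
send_rows(series=[0.0195,-0.005,0,0,0,0.025,1,0.0195,-0.005,0,0,0,0.025,1,0.0195,-0.005,0,0,0,0.025,1])

```text
t: 9.02
eef_pos: [0.5192, -0.0142, 0.0611]
eef_rot: [0.995, -0.105, -0.001, -0.001]
wrist_force: [-2.2, 2.3, -1.3]
gripper_width: 0.0003
finger_force: 1.1
```

Request:
send_rows(series=[0.0195,-0.005,0,0,0,0.025,1,0.0195,-0.005,0,0,0,0.025,1,0.0195,-0.005,0,0,0,0.025,1])

```text
t: 9.27
eef_pos: [0.5306, -0.0155, 0.0621]
eef_rot: [0.983, -0.182, 0.002, -0.0]
wrist_force: [-0.5, 0.0, -0.5]
gripper_width: -0.0001
finger_force: 0.0
```

Request:
send_rows(series=[0.0195,-0.005,0,0,0,0.025,1,0.0195,-0.005,0,0,0,0.025,1])

```text
t: 9.43
eef_pos: [0.5367, -0.0164, 0.0622]
eef_rot: [0.972, -0.234, 0.002, -0.0]
wrist_force: [0.3, 0.2, 0.3]
gripper_width: 0.0002
finger_force: 0.0
```

Request:
send_rows(series=[0.0195,-0.005,0,0,0,0.025,1,0.0195,-0.005,0,0,0,0.025,1])

```text
t: 9.6
eef_pos: [0.5419, -0.0177, 0.0621]
eef_rot: [0.959, -0.284, 0.001, -0.0]
wrist_force: [-6.3, 4.1, 3.2]
gripper_width: -0.0001
finger_force: 3.7
```

```bash
python3 - <<'E'
from h import *
im=grab_frame("scene"); cv2.imwrite("pics/scene5.png",cv2.cvtColor(im,cv2.COLOR_RGB2BGR))
a=cv2.imread("pics/scene5.png")[140:240,210:370]
cv2.imwrite("pics/c5.png",cv2.resize(a,(800,500),interpolation=cv2.INTER_NEAREST))
s=get_state(); print(s["eef_pos"],s["wrist_force"],s["torque"])
E
```

```text
[ 0.54180415 -0.01760004  0.06198832] [-1.52748048  0.13684372  0.33717747] [ 0.03043475  0.26189227 -0.01214606]
```

View pics/c5.png

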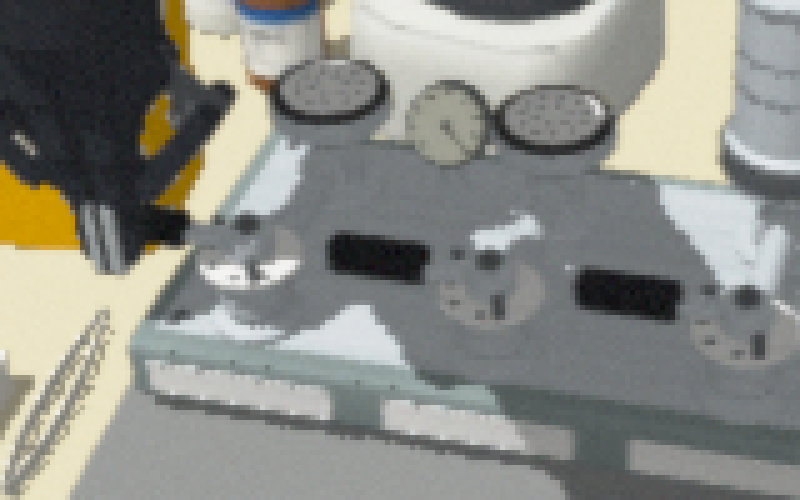

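The view shows the leaking lever in line with the row, i.e. shut, and the force rose against the stop. I'll retract and lift.

Request:
send_rows(series=[-0.08,0,0,0,0,0,1,-0.08,0,0,0,0,0,1,0,0,-0.15,0,0,0,1,0,0,-0.25,0,0,0,1,0,0,-0.25,0,0,0,1])

```text
t: 10.07
eef_pos: [0.5198, -0.0044, 0.1591]
eef_rot: [0.959, -0.282, -0.001, 0.0]
wrist_force: [0.9, 0.2, 0.0]
gripper_width: -0.0
finger_force: 0.0
```

Request:
send_rows(series=[0,0,-0.25,0,0,0,1,0,0,-0.25,0,0,0,1,0,0,-0.15,0,0,0,1,0,0,0,0,0,0,1])

```text
t: 10.4
eef_pos: [0.5256, -0.0055, 0.2647]
eef_rot: [0.959, -0.282, 0.009, -0.001]
wrist_force: [0.8, 0.0, 0.0]
gripper_width: 0.0001
finger_force: 0.0
```

```bash
python3 - <<'E'
from h import *
np.set_printoptions(precision=4,suppress=True)
im=grab_frame("scene"); cv2.imwrite("pics/scene6.png",cv2.cvtColor(im,cv2.COLOR_RGB2BGR))
for o in blobs("scene",im,(222,172,380,215)): print(*o)
s=get_state(); p=s["eef_pos"];print(p,s["eef_rot"],s["joint_positions"])
q=s["eef_rot"]
from scipy.spatial.transform import Rotation as R
Rm=R.from_quat(q).as_matrix()
y=np.array([np.cos(np.radians(54.8)),np.sin(np.radians(54.8))]);x=np.array([y[1],-y[0]])
stem=np.array([.4004,-.2513]); t=stem+.057*y+.026*x
print(t, Rm.T@(np.r_[t,.062]-p)/.15, np.degrees(np.arctan2(Rm[1,1],Rm[0,1])))
E
```

```text
[237.8409 184.25  ] 88 [ 0.5553 -0.0306] 47.99482749625221 [0.0203 0.0404]
[285.0968 191.1613] 93 [ 0.4931 -0.1212] 51.774575543029734 [0.0221 0.0402]
[335.1857 198.5571] 140 [ 0.4303 -0.2122] 48.77271047479423 [0.0235 0.0419]
[ 0.5238 -0.0052  0.2613] [ 0.9592 -0.2825  0.0057 -0.0007] [-0.1753  0.057   1.6187  0.      1.4543  1.9683]
[ 0.4545 -0.2197] [0.3726 1.4581 1.3265] -122.81846999367284
```

Request:
send_rows(series=[0.053,0.208,0,0,0,0,1,0.053,0.208,0,0,0,0,1,0.053,0.208,0,0,0,0,1,0.053,0.208,0,0,0,0,1,0.053,0.208,0,0,0,0,1])

```text
t: 10.87
eef_pos: [0.4681, -0.1583, 0.2551]
eef_rot: [0.959, -0.282, -0.0, -0.0]
wrist_force: [0.6, -0.2, 0.6]
gripper_width: -0.0002
finger_force: 0.0
```

Request:
send_rows(series=[0.053,0.208,0,0,0,0,1,0.053,0.208,0,0,0,0,1,0,0,0,0,0,0.02,1,0,0,0,0,0,0,1,0,0,0,0,0,0,1])

```text
t: 11.28
eef_pos: [0.4481, -0.2182, 0.2553]
eef_rot: [0.953, -0.303, -0.001, -0.0]
wrist_force: [-0.3, -0.3, 0.3]
gripper_width: -0.0
finger_force: 0.0
```

```bash
python3 - <<'E'
from h import *
s=get_state(); p=s["eef_pos"];print(p,s["joint_positions"])
from scipy.spatial.transform import Rotation as R
Rm=R.from_quat(s["eef_rot"]).as_matrix()
print(Rm.T@(np.array([.4545,-.2197,.062])-p)/.15, np.degrees(np.arctan2(Rm[1,1],Rm[0,1])))
E
```

```text
[ 0.44805693 -0.21820218  0.25526337] [-6.27326683e-01  1.42608113e-02  1.67542046e+00  4.43439483e-04
  1.45365148e+00  1.55865235e+00]
[ 0.04307567 -0.01604182  1.28835719] -125.25038686326673
```

Request:
send_rows(series=[0.043,-0.016,0,0,0,0,1,0,0,0.15,0,0,0,1,0,0,0.25,0,0,0,1,0,0,0.25,0,0,0,1,0,0,0.2,0,0,0,1])

```text
t: 11.7
eef_pos: [0.4553, -0.2184, 0.1267]
eef_rot: [0.953, -0.301, -0.0, -0.0]
wrist_force: [0.5, 0.4, -0.0]
gripper_width: -0.0002
finger_force: 0.0
```

Request:
send_rows(series=[0,0,0.15,0,0,0,1,0,0,0.1,0,0,0,1,0,0,0.05,0,0,0,1,0,0,0.05,0,0,0,1,0,0,0,0,0,0,1])

```text
t: 12.12
eef_pos: [0.455, -0.2191, 0.0755]
eef_rot: [0.953, -0.302, -0.001, -0.0]
wrist_force: [-0.5, 0.8, -0.0]
gripper_width: 0.0001
finger_force: 0.0
```

Request:
send_rows(series=[0,0,0.02,0,0,0,1,0,0,0.02,0,0,0,1,0,0,0.02,0,0,0,1,0,0,0,0,0,0,1])

```text
t: 12.45
eef_pos: [0.4552, -0.2201, 0.0677]
eef_rot: [0.953, -0.303, 0.0, 0.0]
wrist_force: [-0.7, 0.7, 0.1]
gripper_width: 0.0002
finger_force: 0.0
```

Request:
send_rows(series=[0,0,0.03,0,0,0,1,0,0,0,0,0,0,1,-0.025,0,0,0,0,0,1,-0.025,0,0,0,0,0,1])

```text
t: 12.78
eef_pos: [0.449, -0.2158, 0.0631]
eef_rot: [0.953, -0.303, 0.0, 0.0]
wrist_force: [0.7, -0.3, -0.1]
gripper_width: -0.0002
finger_force: 0.9
```

Request:
send_rows(series=[-0.02,-0.006,0,0,0,-0.025,1,-0.02,-0.006,0,0,0,-0.025,1,-0.02,-0.006,0,0,0,-0.025,1])

```text
t: 13.03
eef_pos: [0.4441, -0.2097, 0.0637]
eef_rot: [0.974, -0.226, 0.002, 0.001]
wrist_force: [3.4, -3.0, -2.8]
gripper_width: 0.0003
finger_force: 2.3
```

Request:
send_rows(series=[-0.02,-0.006,0,0,0,-0.025,1,-0.02,-0.006,0,0,0,-0.025,1,-0.02,-0.006,0,0,0,-0.025,1,-0.02,-0.006,0,0,0,-0.025,1])

```text
t: 13.37
eef_pos: [0.4338, -0.2016, 0.0637]
eef_rot: [0.992, -0.123, 0.001, 0.001]
wrist_force: [1.0, -1.2, -0.0]
gripper_width: 0.0003
finger_force: 0.8
```

```bash
cat > r.py <<'E'
from h import *
from scipy.spatial.transform import Rotation as R
s=get_state(); Rm=R.from_quat(s["eef_rot"]).as_matrix()
print(s["t"],s["eef_pos"],s["wrist_force"],s["joint_positions"][5])
print("stem->tcp mm in tool",1e3*(Rm.T@(s["eef_pos"]-np.array([.4004,-.2513,.086]))),"tool angle vs shut",np.degrees(np.arctan2(Rm[1,1],Rm[0,1]))+125.2)
E
python3 r.py
```

```text
13.3667 [ 0.4338363  -0.20163528  0.06369586] [ 1.00523972 -1.21526993 -0.04218891] 1.2014156797894666
stem->tcp mm in tool [ 20.23350748 -56.35672224  22.28385153] tool angle vs shut 21.074537578688947
```

Request:
send_rows(series=[-0.02,-0.006,0,0,0,-0.025,1,-0.02,-0.006,0,0,0,-0.025,1,-0.02,-0.006,0,0,0,-0.025,1,-0.02,-0.006,0,0,0,-0.025,1,-0.02,-0.006,0,0,0,-0.025,1])

```text
t: 13.78
eef_pos: [0.4184, -0.1939, 0.0632]
eef_rot: [1.0, 0.008, -0.0, -0.0]
wrist_force: [-0.0, 0.0, -0.0]
gripper_width: -0.0002
finger_force: 0.0
```

Request:
send_rows(series=[-0.02,-0.006,0,0,0,-0.025,1,-0.02,-0.006,0,0,0,-0.025,1,-0.02,-0.006,0,0,0,-0.025,1,-0.02,-0.006,0,0,0,-0.025,1,-0.02,-0.006,0,0,0,-0.025,1])

```text
t: 14.2
eef_pos: [0.4037, -0.1912, 0.0633]
eef_rot: [0.99, 0.138, 0.001, 0.0]
wrist_force: [2.5, 1.3, -0.7]
gripper_width: 0.0
finger_force: 1.3
```

```bash
python3 r.py
```

```text
14.2 [ 0.4036683  -0.19124708  0.06329685] [ 2.45521769  1.30418927 -0.73261221] 0.6561141801401379
stem->tcp mm in tool [ 19.5140074  -56.88611442  22.70773439] tool angle vs shut 51.05434817268679
```

Past the first click and in contact again. I'll continue to the far stop.

Request:
send_rows(series=[-0.02,-0.006,0,0,0,-0.025,1,-0.02,-0.006,0,0,0,-0.025,1,-0.02,-0.006,0,0,0,-0.025,1,-0.02,-0.006,0,0,0,-0.025,1,-0.02,-0.006,0,0,0,-0.025,1])

```text
t: 14.62
eef_pos: [0.3886, -0.1923, 0.0633]
eef_rot: [0.964, 0.266, 0.001, 0.0]
wrist_force: [3.1, 1.6, -1.0]
gripper_width: -0.0001
finger_force: 1.7
```

Request:
send_rows(series=[-0.02,-0.006,0,0,0,-0.025,1,-0.02,-0.006,0,0,0,-0.025,1,-0.02,-0.006,0,0,0,-0.025,1,-0.02,-0.006,0,0,0,-0.025,1])

```text
t: 14.95
eef_pos: [0.3756, -0.1966, 0.0632]
eef_rot: [0.931, 0.366, 0.0, -0.0]
wrist_force: [-0.3, -0.5, -0.0]
gripper_width: -0.0003
finger_force: 0.0
```

Request:
send_rows(series=[-0.02,-0.006,0,0,0,-0.025,1,-0.02,-0.006,0,0,0,-0.025,1,-0.02,-0.006,0,0,0,-0.025,1])

```text
t: 15.2
eef_pos: [0.3674, -0.2012, 0.0632]
eef_rot: [0.899, 0.437, 0.0, 0.0]
wrist_force: [0.0, 0.5, 0.3]
gripper_width: -0.0
finger_force: 0.0
```

```bash
python3 r.py
```

```text
15.2 [ 0.36741297 -0.20123782  0.06322621] [0.03611977 0.47726293 0.34405599] -0.042972615171508924
stem->tcp mm in tool [ 19.01524133 -56.85955136  22.76890822] tool angle vs shut 87.07430214436381
```

Request:
send_rows(series=[-0.02,0,0,0,0,0,1,-0.015,0,0,0,0,0,1,0,0,0,0,0,0,1])

```text
t: 15.45
eef_pos: [0.3643, -0.2058, 0.0632]
eef_rot: [0.9, 0.435, 0.0, 0.0]
wrist_force: [0.7, 0.3, -0.1]
gripper_width: 0.0
finger_force: 0.0
```

Request:
send_rows(series=[0.07,0,0,0,0,0,1,0.07,0,0,0,0,0,1,0,0,-0.15,0,0,0,1,0,0,-0.25,0,0,0,1,0,0,-0.25,0,0,0,1])

```text
t: 15.87
eef_pos: [0.3763, -0.1877, 0.1603]
eef_rot: [0.9, 0.436, -0.001, -0.002]
wrist_force: [1.3, -0.0, 0.4]
gripper_width: 0.0004
finger_force: 0.0
```

Request:
send_rows(series=[0,0,-0.25,0,0,0,1,0,0,-0.25,0,0,0,1,0,0,-0.25,0,0,0,1,0,0,0,0,0,0,1,0,0,0,0,0,0,1])

```text
t: 16.28
eef_pos: [0.3791, -0.1902, 0.2761]
eef_rot: [0.9, 0.436, 0.002, 0.003]
wrist_force: [0.2, 0.5, -0.6]
gripper_width: 0.0002
finger_force: 0.0
```

```bash
python3 - <<'E'
from h import *
np.set_printoptions(precision=4,suppress=True)
im=grab_frame("scene"); cv2.imwrite("pics/scene7.png",cv2.cvtColor(im,cv2.COLOR_RGB2BGR))
for o in blobs("scene",im,(222,172,390,235)): print(*o)
cv2.imwrite("pics/c7.png",cv2.resize(cv2.imread("pics/scene7.png")[130:270,180:460],(800,400),interpolation=cv2.INTER_CUBIC))
print(get_state()["eef_pos"])
E
```

```text
[238.241  184.4337] 83 [ 0.5543 -0.0313] 52.72212118078369 [0.0203 0.0376]
[285.0833 191.5119] 84 [ 0.4919 -0.1208] 52.85296699827184 [0.0198 0.0408]
[354.5679 217.6296] 81 [ 0.3605 -0.2259] 146.79135913039784 [0.0098 0.0504]
[ 0.3778 -0.1892  0.2737]
```

View pics/c7.png

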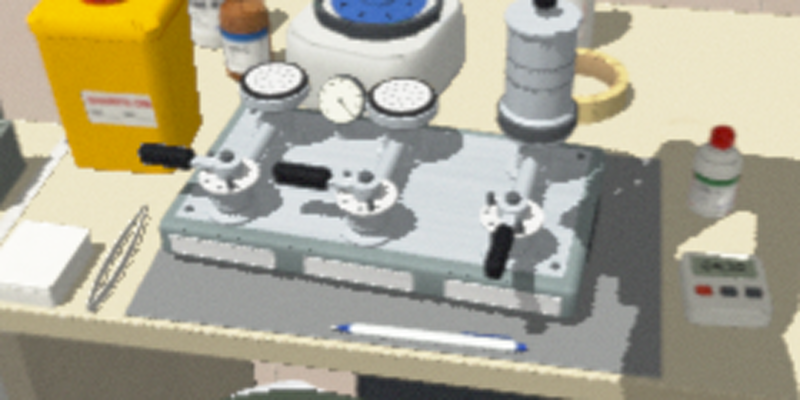

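The picture shows the left and middle levers shut, at crop (165,155) and (300,175). The funnel lever at (500,250) points straight to the front, fully open (measured 147°, expected 145°), and nothing else has moved.

```bash
python3 -c "from cell import *; print(sign_off())"
```

```text
the job is handed in; nothing more can be done
None
```

The job is handed in at about 16 s: the leaking valve was shut first, then the funnel station's valve was pushed fully open; the third valve stayed shut, and the last picture shows the funnel and bench items where they were.

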